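# Pack and wedge a casting mould

### The job

Get the mould ready for casting: carry the plaster offcut that lies over the gap into the scrap pail, then stand wooden shims from the rack in the gap, one by one, flat against the mould and down on the bench, until what is left is narrow enough for the wedge to jam. Push the wedge down between the last shim and the sloping stop, slope to slope, until you feel it go tight before its foot reaches the bench, and finish still gripping it and pressing it tight. Leave unneeded shims in the rack and everything else alone.

Things in the scene. Friction and masses are not known exactly. Their poses are not given: they have to be found in the camera images.
- mould: Fixed two-part plaster mould, a white block 110 (x) by 110 (y) by 70 mm high, a wooden block behind it. Origin on the bench at the foot and middle of its upright working face; its y axis points from that face into the mould, x runs along the face, z up. The gap is on the -y side, open at both x ends and the top; its floor is the bench.
- stop: Fixed wooden stop, 130 (x) by 70 mm high, across the gap from the mould, same axes. Origin on the bench at the foot and middle of its face towards the mould. That face leans away (to -y) 0.4 mm per mm of height, like the wedge. Gap width at the floor = distance along y from this origin to the mould's, 18 to 38 mm; with the shims in, the wedge goes tight if 2 to 16 mm is left there.
- shim1_mid (a point): Centre of a loose flat wooden shim, 45 (x, width) by 12 (y, thickness) by 115 mm high, upright in a plywood rack, foot 10 mm over the bench in a 14 mm wide slot, dividers 42 mm over the bench; grip it across its 45 mm width near the top; fingers wider than 12 mm set off-centre to -y pass beside a shim already in the gap. Three alike stand 30 mm apart; not all are needed.
- shim2_mid (a point): Centre of a loose flat wooden shim, 45 (x, width) by 12 (y, thickness) by 115 mm high, upright in a plywood rack, foot 10 mm over the bench in a 14 mm wide slot, dividers 42 mm over the bench; grip it across its 45 mm width near the top; fingers wider than 12 mm set off-centre to -y pass beside a shim already in the gap. Three alike stand 30 mm apart; not all are needed.
- shim3_mid (a point): Centre of a loose flat wooden shim, 45 (x, width) by 12 (y, thickness) by 115 mm high, upright in a plywood rack, foot 10 mm over the bench in a 14 mm wide slot, dividers 42 mm over the bench; grip it across its 45 mm width near the top; fingers wider than 12 mm set off-centre to -y pass beside a shim already in the gap. Three alike stand 30 mm apart; not all are needed.
- wedge_mid (a point): Wooden wedge, 54 (x) by 120 mm high, thin end down in a holder (walls 42 mm over bench), foot 10 mm over bench. Point: 60 mm over the foot, mid its 18 mm thickness. Upright face at y = +9 mm; the other slopes from y = -9 mm at the foot out to -y, 0.4 mm per mm, to 62 mm up; above is a grip block from y = +9 to -21, gripped across its 54 mm width near the top.
- offcut_mid (a point): Centre of a loose chunky plaster offcut, about 38 (x) by 99 (y) by 36 mm high, lying over the mouth of the gap on the tops of mould and stop, 70 mm over the bench; 120 g. Best gripped across its 38 mm width in its upper part.
- pail: Fixed open white scrap pail, 170 mm across at the rim, 110 mm high; origin at the centre of its underside, on the bench.
- jar: Bystander, to be left alone: small jar, 52 mm across, 70 mm high; origin at its underside, or middle for a lying thing.
- tub: Bystander, to be left alone: white tub, 64 mm across, 60 mm high; origin at its underside, or middle for a lying thing.
- beaker: Bystander, to be left alone: ceramic beaker, 72 mm across, 85 mm high; origin at its underside, or middle for a lying thing.
- brush: Bystander, to be left alone: brush lying flat; origin at its underside, or middle for a lying thing.
- pencil: Bystander, to be left alone: pencil lying flat, 140 mm long; origin at its underside, or middle for a lying thing.
- saucer: Bystander, to be left alone: clay saucer, 110 mm across, 15 mm high; origin at its underside, or middle for a lying thing.
- cone_disc: Bystander, to be left alone: clay disc, 44 mm across, 30 mm high; origin at its underside, or middle for a lying thing.

How it is judged:
By the outcome, as a careful person would: the job done as asked, in the order asked, and still so for the second after the job is handed in, while the arm keeps its last pose, push and grip.
It also fails if it takes over 72 s, if anything falls off the work surface, if the arm or the gripper's body presses on something with over 40 N, if the wrist force passes 120 N, or if a joint passes its speed limit or range.

### The arm

A 6-joint arm with a two-finger parallel gripper is mounted at the origin on the work surface. World frame = base frame: x ahead of the robot, y to its left, z up, the work surface at z = 0. Lengths are in mm, angles in rad, forces in N, time in s.
With the tool pointing down it reaches from about 300 to 775 mm from the base axis. Payload 14.6 kg.
Tool frame: the origin (TCP) lies at the very end of the fingers, on their centre line; the grasp point (between the pads) lies 19 mm behind it; z points along the fingers, y is the line along which they close (so a half turn about z gives the same grasp; the last joint's range is limited). The gripper opens to 94 mm and grips with 3 to 60 N. Pads are 16 mm wide; open, the fingers measure 119 mm over their backs; the gripper's body (75 mm by 177 mm) begins 78 mm behind the grasp point.
Start: joints at [-1.169, 0.3, 1.521, -0, 1.321, -0.067], TCP at [248.491, -490.654, 205.446] pointing down, gripper open.
Joint ranges: [-3.03, 3.03], [-0.79, 2.21], [0.23, 2.52], [-1.04, 4.18], [0, 3.07], [-2.55, 2.55]. Speed limits (rad/s): [2.22, 2.22, 2.57, 3.14, 3.14, 3.14].

### API

Orientations are given as [roll, pitch, yaw] about the fixed x, y, z axes, in that order (R = Rz(yaw) Ry(pitch) Rx(roll)).
In Python, from cell import manip gives the robot as it stands.
- The arm moves only by the tool servo_tool, never from a script. Its argument "motion" is a list that holds one entry, the list of rows, each a list of 7 numbers: the shift along the world's x, y, z as a fraction of full scale, then the turn, a rotation vector about the world's x, y, z as a fraction of full scale, then the closure, from 0 (fully open) to 1 (shut). In form: [[[x, y, z, rx, ry, rz, gripper], ...]]. A call has 1 to 10 rows; each row is the pose to reach, as a shift and turn from the pose commanded when the call began, turning the shorter way round; what a row does not reach only later rows make up. Full scale, the value 1, is 0.5 m for a shift and pi rad for a turn. A row lasts 1/10 s, in which the tool goes at most 50 mm and 8.59 degrees, less where a joint would pass 70% of its speed; a pose out of reach is approached as far as the arm can. A call with a number of a shift or a turn outside -1 to 1 is refused whole. A call with a gripper value outside its range is refused whole. The fingers move at their own pace and stop on an object; "newtons" is the grip in N (left out, the last holds). Time passes only in rows, so rows that repeat a pose let the fingers close. It gives the time, the measured TCP pose, the force, the opening and the grip force at its end, in the units of the state.
- manip.read_state(): the state, without advancing time (a new reading comes with each control period).
- manip.camera(name): name is "scene" or "top" or "wrist"; returns a dict with "frame" (384x512x3 uint8, red, green, blue), "range_z" (384x512 float32, mm along the optical axis (not along the pixel's ray), 0 where there is no reading), "vfov" (degrees; the focal length in pixels is half the picture's height over the tangent of half this angle, whatever the lens; pixels are square), "cx", "cy" (the principal point, pixels), "cam_to_world" (4x4, takes a point from camera to world coordinates). Camera axes: x right, y down, z forward; pixel columns grow to the right and rows downward; lengths in mm; the calibration is good to about 2 mm. A picture is of the moment at which its call begins.
- manip.sign_off(): hands the job in; it is judged then, once.
The state is a dict: "clock": time; "joints": joint angles; "qd": joint speeds; "effort": joint torques, N m; "eef_pos": TCP position; "eef_rot": TCP orientation; "wrist_force": force on the tool from outside, world axes, zero at the start; "moment": the same for the moment, N m; "finger_gap": finger opening in mm; "finger_force": force on a finger pad.
Only numpy, scipy, OpenCV 4.12 (cv2) and the standard library are available. Lean on these libraries where they do the work, as an engineer would, in place of code of your own. Each camera call takes 0.05 s, during which the arm holds its last target. There are 200 camera calls.

## Working session

There is one attempt and no reset: what is moved stays moved. The work goes in short steps, Python scripts to look and compute and a tool call to move; the robot and the scene stay as the last step left them, time stands still between calls to the robot, and variables do not carry over. Pictures are saved under pics/ and viewed, at most 10 in all, crops included, and the job is handed in when it is done.

Besides the shell and the picture viewer there is one more tool, called after "Request:" as name([rows], argument=value, ...), one row to a line, values as JSON. servo_tool: Moves the arm, as the interface text tells. Its arguments: {"type":"object","properties":{"motion":{"type":"array"},"newtons":{"type":"number"}},"required":["motion"]}

```bash
mkdir -p pics; cat > h.py <<'E'
from cell import manip
import numpy as np, cv2
def cam(n):
    c=manip.camera(n); h=c["frame"].shape[0]
    c["f"]=h/2/np.tan(np.radians(c["vfov"])/2); return c
def pts(c):
    z=c["range_z"]; v,u=np.mgrid[:z.shape[0],:z.shape[1]]
    P=np.stack([(u-c["cx"])/c["f"]*z,(v-c["cy"])/c["f"]*z,z,np.ones_like(z)],-1)
    W=(P@np.array(c["cam_to_world"]).T)[...,:3]; W[z==0]=np.nan; return W
def save(c,n): cv2.imwrite("pics/"+n,c["frame"][...,::-1])
E
python3 - <<'E'
from h import *
for n in("top","scene"):
    c=cam(n); save(c,n+"0.png"); np.savez("pics/"+n,W=pts(c),f=c["frame"]); print(n,c["f"],np.array(c["cam_to_world"]).round(2).tolist())
print(manip.read_state())
E
```

```text
top 365.9310395015048 [[0.01, -1.0, 0.08, 470.08], [-1.0, -0.01, 0.03, -46.65], [-0.03, -0.08, -1.0, 1093.51], [0.0, 0.0, 0.0, 1.0]]
scene 392.4663836970586 [[0.89, 0.34, -0.31, 861.34], [0.46, -0.66, 0.59, -580.91], [-0.01, -0.67, -0.74, 800.97], [0.0, 0.0, 0.0, 1.0]]
{'clock': 0.1, 'joints': array([-1.16854959e+00,  3.00399969e-01,  1.52150483e+00,  3.88977334e-06,
        1.32071021e+00, -6.65863068e-02]), 'qd': array([-1.33630705e-03, -2.87739014e-03,  3.05192454e-05,  1.19368952e-04,
       -6.93582005e-06,  1.19018504e-03]), 'effort': array([ 7.90953873e-04, -5.32645476e+01, -3.53280044e+01,  7.09546963e-02,
        2.34974711e-02, -5.41561940e-05]), 'eef_pos': array([ 248.42879336, -490.43581313,  204.95760845]), 'eef_rot': array([-3.14057282e+00, -7.17838216e-05,  4.68832045e-01]), 'wrist_force': array([-0.55339555,  0.51836009, -0.18509702]), 'moment': array([-0.00312632,  0.0325851 ,  0.00963485]), 'finger_force': 0.0, 'finger_gap': 93.83062839195888}
```

View pics/top0.png

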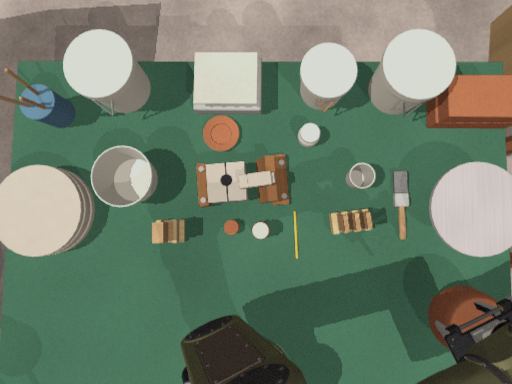

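View pics/scene0.png

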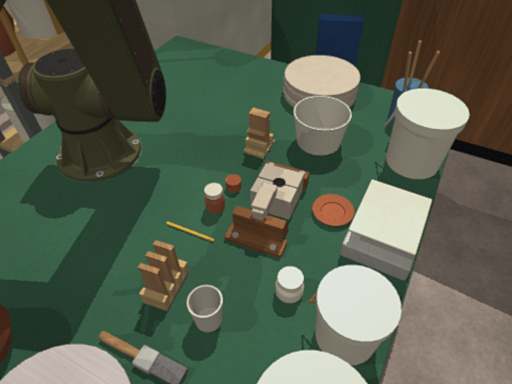

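The top view shows mould (222,182), offcut (257,180), stop (273,180), pail (125,177), wedge holder (168,231) and shim rack (352,221). Image up is +x and image right is -y. Next I measure these from the depth.

```bash
python3 - <<'E'
from h import *
d=np.load("pics/top.npz"); W=d["W"]; 
def comp(u0,u1,v0,v1,z0,z1,name):
    R=W[v0:v1,u0:u1]; m=((R[...,2]>z0)&(R[...,2]<z1)).astype(np.uint8)
    n,l,s,_=cv2.connectedComponentsWithStats(m)
    for i in range(1,n):
        if s[i,4]<8: continue
        p=R[l==i]; r=cv2.minAreaRect(p[:,:2].astype(np.float32))
        print(name,s[i,4],"px",s[i,:2]+[u0,v0],"med",np.median(p,0).round(1),"rect",np.round(r[0],1),np.round(r[1],1),round(r[2],1))
comp(150,190,215,247,60,200,"wedge")
comp(325,378,205,240,60,200,"shim")
comp(190,295,150,212,85,130,"offcut")
comp(190,252,150,212,60,80,"mould")
comp(256,295,150,212,60,80,"stop")
comp(85,160,140,210,95,130,"pail")
print(W[300,200:300:20,2].round(1), W[250,150:350:40,2].round(1))
c=cv2.imread("pics/top0.png")[140:255,140:385]
d2=np.load("pics/scene.npz")["f"][...,::-1][90:330,120:340]
a=cv2.resize(c,None,fx=3.2,fy=3.2,interpolation=3)
cv2.imwrite("pics/crop1.png",a)
E
```

```text
wedge 421 px [152 222] med [426.1 234.5 126.3] rect [426.  241.8] [52.8 40.1] 1.2
shim 346 px [349 211] med [ 464.6 -300.6  117.8] rect [ 464.2 -294. ] [44.9 42.9] 7.8
shim 155 px [338 214] med [ 458.6 -246.   120. ] rect [ 458.3 -249.1] [44.7 12.4] 6.9
offcut 499 px [238 170] med [572.4 -11.7 103.4] rect [573.6 -11.7] [37.9 98.4] 8.0
mould 1409 px [205 161] med [568.4  78.8  68.6] rect [568.9  75.6] [110.  109.9] 5.3
stop 360 px [263 155] med [572.1 -50.3  68.7] rect [580.6 -48.4] [129.9  31.6] 5.6
pail 527 px [ 91 145] med [583.8 394.8 106.5] rect [578.  359.6] [167.3 167.8] 81.0
[-3.   1.1 -0.1 -1.8  3.5] [ 2.2  0.3 -4.3 -1.1  nan]
```

View pics/crop1.png

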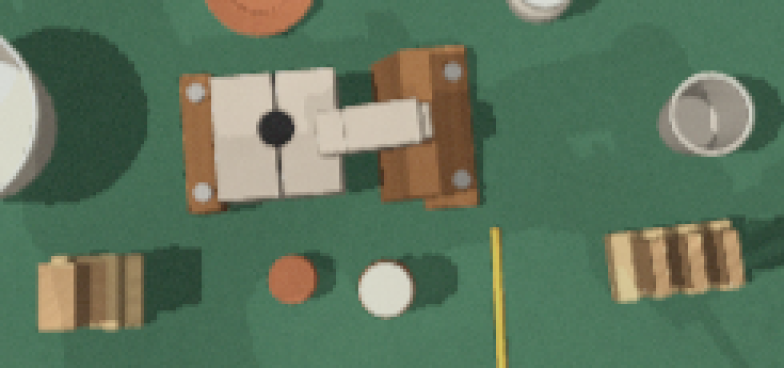

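Measurements agree with the given sizes. I'm going above the offcut first.

Request:
servo_tool([
  [[0.65,0.958,0.0,0,0,0.395,0],[0.65,0.958,0.0,0,0,0.395,0],[0.65,0.958,0.0,0,0,0.395,0],[0.65,0.958,0.0,0,0,0.395,0],[0.65,0.958,0.0,0,0,0.395,0],[0.65,0.958,0.0,0,0,0.395,0],[0.65,0.958,0.0,0,0,0.395,0],[0.65,0.958,0.0,0,0,0.395,0],[0.65,0.958,0.0,0,0,0.395,0],[0.65,0.958,0.0,0,0,0.395,0]],
], newtons=20)

```text
clock: 1.1
eef_pos: [529.9, -74.9, 205.3]
eef_rot: [-3.141, -0.0, 1.712]
wrist_force: [0.8, -0.9, 0.0]
finger_gap: 93.9
finger_force: 0.0
```

Request:
servo_tool([
  [[0,0,0,0,0,0,0],[0,0,0,0,0,0,0],[0,0,0,0,0,0,0]],
])

```text
clock: 1.4
eef_pos: [528.7, -77.7, 205.3]
eef_rot: [-3.141, -0.0, 1.709]
wrist_force: [-0.9, 0.0, 0.0]
finger_gap: 93.9
finger_force: 0.0
```

Request:
servo_tool([
  [[0.09,0.132,0,0,0,0,0],[0.09,0.132,0,0,0,0,0],[0.09,0.132,-0.1,0,0,0,0],[0.09,0.132,-0.19,0,0,0,0],[0.09,0.132,-0.25,0,0,0,0],[0.09,0.132,-0.25,0,0,0,0],[0.09,0.132,-0.25,0,0,0,1],[0.09,0.132,-0.25,0,0,0,1],[0.09,0.132,-0.25,0,0,0,1],[0.09,0.132,-0.25,0,0,0,1]],
], newtons=20)

```text
clock: 2.4
eef_pos: [574.7, -11.0, 81.7]
eef_rot: [3.14, 0.0, 1.71]
wrist_force: [0.0, -0.3, 0.3]
finger_gap: 65.7
finger_force: 0.0
```

Request:
servo_tool([
  [[0,0,0,0,0,0,1],[0,0,0,0,0,0,1],[0,0,0,0,0,0,1]],
])

```text
clock: 2.7
eef_pos: [574.2, -10.9, 80.5]
eef_rot: [3.142, -0.0, 1.71]
wrist_force: [-0.9, -1.6, 0.8]
finger_gap: 41.3
finger_force: 0.8
```

Request:
servo_tool([
  [[0,0,0,0,0,0,1],[0,0,0,0,0,0,1],[0,0,0,0,0,0,1],[0,0,0.06,0,0,0,1],[0,0,0.14,0,0,0,1],[0,0,0.18,0,0,0,1],[0.007,0.08,0.18,0,0,0,1],[0.007,0.16,0.18,0,0,0,1],[0.007,0.24,0.18,0,0,0,1],[0.007,0.32,0.18,0,0,0,1]],
])

```text
clock: 3.7
eef_pos: [577.5, 150.6, 170.3]
eef_rot: [-3.141, 0.0, 1.709]
wrist_force: [-0.7, -0.7, -0.9]
finger_gap: 37.9
finger_force: 20.0
```

Request:
servo_tool([
  [[0,0.08,0,0,0,0,1],[0,0.16,0,0,0,0,1],[0,0.24,0,0,0,0,1],[0,0.32,0,0,0,0,1],[0,0.39,0,0,0,0,1],[0,0.421,0,0,0,0,1],[0,0.421,0,0,0,0,1],[0,0.421,0,0,0,0,1]],
])

```text
clock: 4.5
eef_pos: [577.7, 359.1, 170.0]
eef_rot: [-3.141, 0.0, 1.71]
wrist_force: [-0.4, 0.2, -1.1]
finger_gap: 37.7
finger_force: 20.0
```

Request:
servo_tool([
  [[0,0,-0.07,0,0,0,1],[0,0,-0.14,0,0,0,1],[0,0,-0.22,0,0,0,1],[0,0,-0.22,0,0,0,1],[0,0,-0.22,0,0,0,0.3],[0,0,-0.22,0,0,0,0.3],[0,0,-0.22,0,0,0,0.3],[0,0,-0.22,0,0,0,0.3],[0,0,-0.1,0,0,0,0.3],[0,0,0.08,0,0,0,0.3]],
])

```text
clock: 5.5
eef_pos: [577.2, 359.3, 161.4]
eef_rot: [-3.14, 0.001, 1.71]
wrist_force: [0.7, 1.4, 0.1]
finger_gap: 65.3
finger_force: 0.0
```

Request:
servo_tool([
  [[0,0,0.12,0,0,0,0.3],[0,0,0.19,0,0,0,0],[0,-0.1,0.19,0,0,-0.015,0],[0,-0.2,0.19,0,0,-0.015,0],[0,-0.3,0.19,0,0,-0.015,0],[0,-0.4,0.19,0,0,-0.015,0],[0,-0.5,0.19,0,0,-0.015,0],[0,-0.6,0.19,0,0,-0.015,0],[0,-0.68,0.19,0,0,-0.015,0],[0,-0.72,0.19,0,0,-0.015,0]],
])

```text
clock: 6.5
eef_pos: [577.5, -3.5, 256.4]
eef_rot: [3.14, 0.001, 1.66]
wrist_force: [0.3, 0.4, -0.8]
finger_gap: 94.1
finger_force: 0.0
```

Request:
servo_tool([
  [[0,0,0,0,0,0,0],[0,0,0,0,0,0,0]],
])

```text
clock: 6.7
eef_pos: [577.8, -0.1, 256.0]
eef_rot: [3.141, -0.0, 1.662]
wrist_force: [0.3, 0.3, 0.5]
finger_gap: 94.2
finger_force: 0.0
```

```bash
python3 - <<'E'
from h import *
c=cam("wrist"); save(c,"w1.png"); np.savez("pics/w1",W=pts(c),f=c["frame"]); print(c["f"],np.array(c["cam_to_world"]).round(2).tolist())
t=cam("top"); save(t,"top1.png"); np.savez("pics/top1",W=pts(t)); P=pts(t)[140:210,88:160]
m=P[...,2]<95; print("pail inner z",np.nanpercentile(P[20:50,15:50,2],[5,50,95]))
E
```

```text
266.4169782873786 [[1.0, 0.09, 0.03, 570.33], [0.09, -0.95, -0.29, 83.26], [0.0, 0.29, -0.96, 436.44], [0.0, 0.0, 0.0, 1.0]]
pail inner z [ 2.00826608 28.86402621 59.31118862]
```

View pics/w1.png

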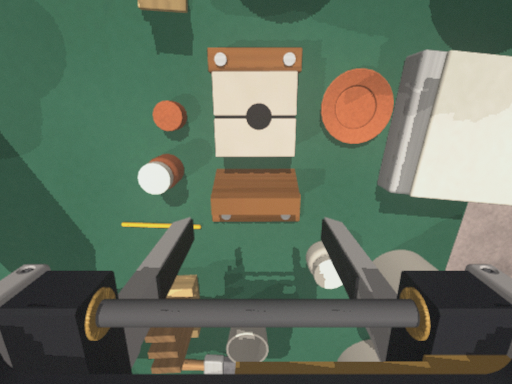

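The wrist view shows the gap clear, with the mould's edge at row 157 and the stop's slope at rows 170-190. I'll fit the faces.

```bash
cat > gap.py <<'E'
from h import *
def gap(W,n):
    P=W.reshape(-1,3); P=P[np.isfinite(P).all(1)]
    P=P[(abs(P[:,0]-574)<75)&(P[:,1]>-75)&(P[:,1]<135)]
    t=P[(P[:,2]>62)&(P[:,2]<78)&(P[:,1]>0)]
    r=cv2.minAreaRect(t[:,:2].astype(np.float32)); 
    a=np.radians(5.4); X=np.array([np.cos(a),np.sin(a)]); Y=np.array([-X[1],X[0]])
    O=np.array([574.1,20.8]); L=np.c_[(P[:,:2]-O)@X,(P[:,:2]-O)@Y,P[:,2]]
    m=L[(abs(L[:,0])<45)&(L[:,2]>62)&(L[:,2]<76)&(L[:,1]>-15)]
    s=L[(abs(L[:,0])<45)&(L[:,2]>15)&(L[:,2]<60)&(L[:,1]<-15)&(L[:,1]>-60)]
    s=s[abs(s[:,1]+0.4*s[:,2]-np.median(s[:,1]+.4*s[:,2]))<3]
    A=np.c_[s[:,0],s[:,2],np.ones(len(s))]; k=np.linalg.lstsq(A,s[:,1],rcond=None)[0]
    print(n,"rect",np.round(r[0],1),np.round(r[1],1),round(r[2],2),"mould z",np.median(m[:,2]).round(1),"edge y by x:",[np.percentile(m[abs(m[:,0]-x)<10][:,1],1).round(1) for x in(-35,0,35)],
     "stop fit",k.round(3),len(s),"foot",np.median(s[:,1]+.4*s[:,2]).round(1))
    tp=L[(L[:,2]>62)&(L[:,2]<78)&(L[:,1]<-40)&(abs(L[:,0])<80)]
    print("  mould x range",np.percentile(L[(L[:,2]>62)&(L[:,1]>5)&(L[:,1]<100)][:,0],[0.5,99.5]).round(1))
if __name__=="__main__":
    for n in("w1","top1"): gap(np.load(f"pics/{n}.npz")["W"],n)
E
python3 gap.py; python3 - <<'E'
from h import *
W=np.load("pics/top1.npz")["W"]
for n,(u0,u1,v0,v1,z0,z1) in dict(wedgetop=(150,190,215,247,112,140),wedgeledge=(150,190,215,247,58,140)).items():
    p=W[v0:v1,u0:u1]; p=p[(p[...,2]>z0)&(p[...,2]<z1)]; print(n,cv2.minAreaRect(p[:,:2].astype(np.float32)),np.median(p[:,2]))
E
```

```text
w1 rect [568.7  73.9] [110.1 110.3] 5.46 mould z 71.4 edge y by x: [np.float64(-0.3), np.float64(0.1), np.float64(-0.1)] stop fit [ 2.0000e-03 -3.9600e-01 -3.2884e+01] 1092 foot -32.7
  mould x range [-72.8  75.5]
top1 rect [570.5  80.9] [56.  61.8] 85.29 mould z 68.8 edge y by x: [np.float64(44.3), np.float64(36.9), np.float64(54.6)] stop fit [ 2.3000e-02 -4.6900e-01 -2.9346e+01] 6 foot -31.9
  mould x range [-72.6  44. ]
wedgetop ((426.0184631347656, 246.61416625976562), (53.26323318481445, 29.17765998840332), 2.4760243892669678) 128.2131088714425
wedgeledge ((426.22418212890625, 241.5614776611328), (53.241458892822266, 39.3377799987793), 2.4049437046051025) 126.27576121199183
```

The gap is about 32.8 mm, so two shims leave about 9 mm. Next: the rack.

Request:
servo_tool([
  [[-0.04,-0.09,-0.01,0,0,0.0115,0],[-0.08,-0.18,-0.02,0,0,0.0115,0],[-0.12,-0.27,-0.03,0,0,0.0115,0],[-0.16,-0.36,-0.04,0,0,0.0115,0],[-0.2,-0.44,-0.05,0,0,0.0115,0],[-0.235,-0.52,-0.06,0,0,0.0115,0],[-0.235,-0.52,-0.06,0,0,0.0115,0],[-0.235,-0.52,-0.06,0,0,0.0115,0],[-0.235,-0.52,-0.06,0,0,0.0115,0]],
])

```text
clock: 7.7
eef_pos: [461.0, -259.1, 225.7]
eef_rot: [3.141, 0.0, 1.7]
wrist_force: [0.0, 0.3, -0.1]
finger_gap: 93.8
finger_force: 0.0
```

```bash
cat > shims.py <<'E'
from h import *
W=pts(cam("wrist")); print(manip.read_state()["eef_pos"].round(1),manip.read_state()["eef_rot"].round(3))
P=W[...,:]; m=((P[...,2]>112)&(P[...,2]<138)&(abs(P[...,0]-462)<50)&(P[...,1]<-225)&(P[...,1]>-330)).astype(np.uint8)
n,l,s,_=cv2.connectedComponentsWithStats(m)
for i in range(1,n):
    if s[i,4]>30:
        p=P[l==i]; r=cv2.minAreaRect(p[:,:2].astype(np.float32)); print(s[i],np.round(r[0],1),np.round(r[1],1),round(r[2],1),np.median(p,0).round(1))
E
python3 shims.py
```

```text
[ 461.  -259.   225.7] [3.141 0.    1.701]
[235 173  41  14 531] [ 458.  -251.3] [44.  11.8] 7.6 [ 458.  -250.   126.1]
[235 198  41  15 559] [ 462.1 -281.3] [45.  12.9] 7.9 [ 462.4 -279.2  126. ]
[236 222  39  15 560] [ 466.1 -310.9] [44.8 12.7] 8.1 [ 466.2 -308.3  125.9]
```

Request:
servo_tool([
  [[-0.005,0.011,-0.04,0,0,0,0],[-0.005,0.011,-0.12,0,0,0,0],[-0.005,0.011,-0.2,0,0,0,0],[-0.005,0.011,-0.271,0,0,0,0],[-0.005,0.011,-0.271,0,0,0,0.3],[-0.005,0.011,-0.271,0,0,0,1],[-0.005,0.011,-0.271,0,0,0,1],[-0.005,0.011,-0.271,0,0,0,1],[-0.005,0.011,-0.271,0,0,0,1],[-0.005,0.011,-0.271,0,0,0,1]],
], newtons=30)

```text
clock: 8.75
eef_pos: [457.9, -255.1, 90.6]
eef_rot: [3.141, 0.001, 1.699]
wrist_force: [-0.1, -0.1, -0.6]
finger_gap: 49.4
finger_force: 0.0
```

Request:
servo_tool([
  [[0,0,0,0,0,0,1],[0,0,0,0,0,0,1],[0,0,0,0,0,0,1],[0,0,0,0,0,0,1],[0,0,0.02,0,0,0,1],[0,0,0.06,0,0,0,1],[0,0,0.12,0,0,0,1],[0,0,0.18,0,0,0,1],[0,0,0.23,0,0,0,1],[0,0,0.23,0,0,0,1]],
])

```text
clock: 9.75
eef_pos: [458.7, -255.5, 208.7]
eef_rot: [3.137, 0.004, 1.699]
wrist_force: [-0.1, -0.5, -0.3]
finger_gap: 45.0
finger_force: 30.0
```

Request:
servo_tool([
  [[0.03,0.07,0,0,0,0,1],[0.07,0.15,0,0,0,-0.0105,1],[0.11,0.23,0,0,0,-0.0105,1],[0.15,0.31,0,0,0,-0.0105,1],[0.18,0.39,0,0,0,-0.0105,1],[0.21,0.46,0,0,0,-0.0105,1],[0.2335,0.51,0,0,0,-0.0105,1],[0.2335,0.523,0,0,0,-0.0105,1],[0.2335,0.523,0,0,0,-0.0105,1],[0.2335,0.523,0,0,0,-0.0105,1]],
])

```text
clock: 10.75
eef_pos: [574.0, 5.7, 204.6]
eef_rot: [-3.141, 0.0, 1.665]
wrist_force: [0.2, -0.5, 0.0]
finger_gap: 44.9
finger_force: 30.0
```

Request:
servo_tool([
  [[0,0,0,0,0,0,1],[0,0,0,0,0,0,1]],
])

```text
clock: 10.95
eef_pos: [574.3, 5.7, 205.0]
eef_rot: [3.142, 0.0, 1.664]
wrist_force: [-0.2, 0.6, -0.3]
finger_gap: 44.8
finger_force: 30.0
```

```bash
python3 - <<'E'
from h import *
s=manip.read_state(); print(s["eef_pos"].round(1),s["eef_rot"].round(4))
c=cam("wrist"); save(c,"w2.png"); W=pts(c); T=s["eef_pos"]
a=np.radians(5.45); X=np.array([np.cos(a),np.sin(a)]); Y=np.array([-X[1],X[0]])
P=W.reshape(-1,3); L=np.c_[(P[:,:2]-T[:2])@X,(P[:,:2]-T[:2])@Y,P[:,2]-T[2]]
for z in (-75,-60,-45,-30,-15):
    q=L[(abs(L[:,2]-z)<6)&(abs(L[:,0])<40)&(abs(L[:,1])<25)]
    if len(q): print(z,len(q),np.median(q,0).round(1),np.percentile(q[:,0],[1,99]).round(1), np.polyfit(q[:,0],q[:,1],1).round(3))
E
```

```text
[574.3   5.7 205. ] [3.1416e+00 1.0000e-04 1.6644e+00]
-75 123 [  0.4   9.2 -73.4] [-21.1  22. ] [0.011 9.207]
-60 168 [  1.3   9.3 -59.7] [-21.   22.4] [7.000e-03 9.258e+00]
-45 217 [  0.4   9.3 -44.7] [-21.   22.2] [7.000e-03 9.267e+00]
-30 247 [  0.4   9.2 -29.7] [-21.   22.6] [7.000e-03 9.249e+00]
-15 305 [  1.2   9.3 -14.8] [-21.1  22.4] [8.000e-03 9.298e+00]
```

View pics/w2.png

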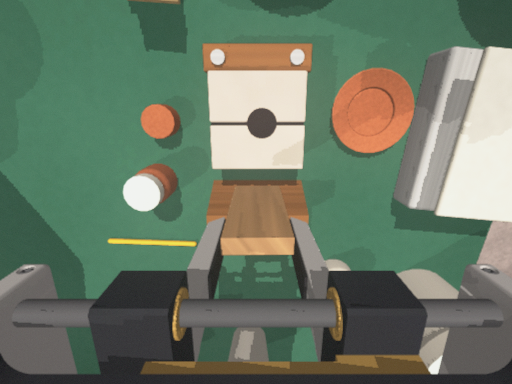

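Shim hangs upright in the fingers, its +y face 5.5 mm clear of the mould. I'm lowering it.

Request:
servo_tool([
  [[0,0,-0.06,0,0,0,1],[0,0,-0.14,0,0,0,1],[0,0,-0.2,0,0,0,1],[0,0,-0.235,0,0,0,1],[0,0,-0.24,0,0,0,1],[0,0,-0.24,0,0,0,1]],
])

```text
clock: 11.6
eef_pos: [574.6, 6.4, 85.3]
eef_rot: [3.141, -0.0, 1.665]
wrist_force: [1.7, -0.6, 0.2]
finger_gap: 44.7
finger_force: 30.0
```

Request:
servo_tool([
  [[0,0,-0.002,0,0,0,1],[0,0,-0.004,0,0,0,1],[0,0,-0.006,0,0,0,1],[0,0,-0.006,0,0,0,1]],
])

```text
clock: 12.0
eef_pos: [574.5, 6.6, 82.2]
eef_rot: [3.141, 0.0, 1.666]
wrist_force: [-0.0, 0.5, -0.1]
finger_gap: 44.7
finger_force: 30.0
```

Request:
servo_tool([
  [[0,0.004,0,0,0,0,1],[-0.001,0.007,0,0,0,0,1],[-0.001,0.009,0,0,0,0,1],[-0.001,0.009,0,0,0,0,1]],
])

```text
clock: 12.4
eef_pos: [574.1, 10.2, 82.1]
eef_rot: [3.141, 0.002, 1.666]
wrist_force: [-0.3, -6.8, -0.4]
finger_gap: 44.9
finger_force: 30.0
```

Request:
servo_tool([
  [[0,0,-0.002,0,0,0,1],[0,0,-0.004,0,0,0,1],[0,0,-0.004,0,0,0,1]],
])

```text
clock: 12.7
eef_pos: [574.4, 10.2, 80.4]
eef_rot: [3.14, 0.002, 1.665]
wrist_force: [0.5, -7.5, 1.9]
finger_gap: 44.7
finger_force: 30.0
```

Request:
servo_tool([
  [[0,0,-0.001,0,0,0,1],[0,0,-0.002,0,0,0,1],[0,0,-0.002,0,0,0,1]],
])

```text
clock: 13.0
eef_pos: [574.5, 10.2, 80.4]
eef_rot: [3.14, 0.002, 1.666]
wrist_force: [-3.3, -6.7, 12.4]
finger_gap: 44.7
finger_force: 30.0
```

Request:
servo_tool([
  [[0,0,0.002,0,0,0,0.8],[0,0,0.002,0,0,0,0.3],[0,0,0.002,0,0,0,0],[0,0,0.002,0,0,0,0],[0,0,0.03,0,0,0,0],[0,0,0.09,0,0,0,0],[0,0,0.17,0,0,0,0],[0,0,0.25,0,0,0,0],[-0.03,-0.07,0.25,0,0,0.011,0],[-0.06,-0.16,0.25,0,0,0.011,0]],
])

```text
clock: 14.0
eef_pos: [544.0, -68.6, 206.2]
eef_rot: [3.139, 0.001, 1.704]
wrist_force: [0.4, 0.4, -0.5]
finger_gap: 93.9
finger_force: 0.0
```

Request:
servo_tool([
  [[-0.03,-0.08,0,0,0,0,0],[-0.06,-0.16,0,0,0,0,0],[-0.09,-0.25,0,0,0,0,0],[-0.12,-0.33,0,0,0,0,0],[-0.15,-0.4,0,0,0,0,0],[-0.164,-0.432,0,0,0,0,0],[-0.164,-0.432,0,0,0,0,0],[-0.164,-0.432,0,0,0,0,0]],
])

```text
clock: 14.8
eef_pos: [462.1, -284.6, 204.6]
eef_rot: [3.141, 0.0, 1.7]
wrist_force: [-0.2, 0.4, 0.1]
finger_gap: 93.9
finger_force: 0.0
```

```bash
python3 shims.py; python3 - <<'E'
from h import *
W=pts(cam("top"))[150:212,190:295]; P=W[(W[...,2]>95)&(W[...,2]<140)]; print(len(P),cv2.minAreaRect(P[:,:2].astype(np.float32)),np.median(P,0).round(1))
E
```

```text
[ 462.3 -284.2  204.5] [3.141 0.    1.701]
[235 182  45  15 637] [ 461.9 -280.9] [45. 12.] 7.5 [ 462.  -279.3  126. ]
[236 208  43  16 635] [ 466.1 -310.7] [44.9 12. ] 8.2 [ 465.9 -308.4  126. ]
82 ((575.2140502929688, 14.393937110900879), (45.21586608886719, 11.822097778320312), 5.472655773162842) [575.   14.6 113. ]
```

Shim 1 stands square against the mould at 5.5°. Now shim 2.

Request:
servo_tool([
  [[0,-0.002,-0.06,0,0,0,0],[0,-0.002,-0.14,0,0,0,0],[0,-0.002,-0.2,0,0,0,0],[0,-0.002,-0.228,0,0,0,0.3],[0,-0.002,-0.228,0,0,0,1],[0,-0.002,-0.228,0,0,0,1],[0,-0.002,-0.228,0,0,0,1],[0,-0.002,-0.228,0,0,0,1],[0,-0.002,-0.228,0,0,0,1],[0,-0.002,-0.228,0,0,0,1]],
], newtons=30)

```text
clock: 15.9
eef_pos: [462.2, -286.1, 90.5]
eef_rot: [3.141, 0.001, 1.7]
wrist_force: [0.1, -0.5, 3.4]
finger_gap: 44.7
finger_force: 30.0
```

Request:
servo_tool([
  [[0,0,0,0,0,0,1],[0,0,0,0,0,0,1],[0,0,0,0,0,0,1],[0,0,0.02,0,0,0,1],[0,0,0.06,0,0,0,1],[0,0,0.12,0,0,0,1],[0,0,0.18,0,0,0,1],[0,0,0.24,0,0,0,1],[0,0,0.3,0,0,0,1],[0,0,0.3,0,0,0,1]],
])

```text
clock: 16.9
eef_pos: [462.9, -286.5, 244.4]
eef_rot: [3.137, 0.004, 1.7]
wrist_force: [0.6, 0.3, -0.7]
finger_gap: 44.7
finger_force: 30.0
```

Request:
servo_tool([
  [[0.03,0.07,0,0,0,0,1],[0.07,0.15,0,0,0,-0.011,1],[0.11,0.23,0,0,0,-0.011,1],[0.14,0.31,0,0,0,-0.011,1],[0.17,0.39,0,0,0,-0.011,1],[0.2,0.47,0,0,0,-0.011,1],[0.2265,0.54,0,0,0,-0.011,1],[0.2265,0.559,0,0,0,-0.011,1],[0.2265,0.559,0,0,0,-0.011,1],[0.2265,0.559,0,0,0,-0.011,1]],
])

```text
clock: 17.9
eef_pos: [574.9, -7.2, 239.7]
eef_rot: [-3.141, 0.0, 1.665]
wrist_force: [-0.3, 0.2, -0.5]
finger_gap: 45.0
finger_force: 30.0
```

Request:
servo_tool([
  [[0,0,0,0,0,0,1],[0,0,0,0,0,0,1]],
])

```text
clock: 18.1
eef_pos: [575.1, -7.5, 240.0]
eef_rot: [3.142, 0.0, 1.664]
wrist_force: [0.4, -0.9, -1.0]
finger_gap: 44.8
finger_force: 30.0
```

```bash
cat > hand.py <<'E'
from h import *
s=manip.read_state(); print(s["eef_pos"].round(1),s["eef_rot"].round(4))
c=cam("wrist"); W=pts(c); T=s["eef_pos"]
a=np.radians(5.45); X=np.array([np.cos(a),np.sin(a)]); Y=np.array([-X[1],X[0]])
P=W.reshape(-1,3); L=np.c_[(P[:,:2]-T[:2])@X,(P[:,:2]-T[:2])@Y,P[:,2]-T[2]]
for z in (-75,-60,-45,-30,-15,0):
    q=L[(abs(L[:,2]-z)<6)&(abs(L[:,0])<40)&(abs(L[:,1])<18)]
    if len(q): print(z,len(q),np.median(q,0).round(1),np.percentile(q[:,0],[1,99]).round(1), np.polyfit(q[:,0],q[:,1],1).round(3))
O=np.array([574.1,20.5]); print("tcp local",(T[:2]-O)@X,(T[:2]-O)@Y)
G=np.c_[(P[:,:2]-O)@X,(P[:,:2]-O)@Y,P[:,2]]
q=G[(abs(G[:,0])<40)&(G[:,2]>105)&(G[:,2]<122)&(G[:,1]>-18)&(G[:,1]<10)]
if len(q): print("shim1 local",cv2.minAreaRect(q[:,:2].astype(np.float32)))
E
python3 hand.py
```

```text
[575.1  -7.5 240. ] [3.1415e+00 1.0000e-04 1.6644e+00]
-75 104 [ -1.1  10.5 -72.8] [-21.1  22. ] [9.0000e-03 1.0505e+01]
-60 181 [  0.4  10.6 -59.7] [-21.1  22. ] [3.0000e-03 1.0565e+01]
-45 203 [  0.4  10.6 -44.7] [-21.4  22.2] [7.0000e-03 1.0542e+01]
-30 249 [  1.2  10.6 -29.8] [-20.8  22. ] [5.000e-03 1.058e+01]
-15 297 [ -0.4  10.6 -15. ] [-21.   22.1] [4.0000e-03 1.0573e+01]
0 413 [ 0.4 10.6  0.7] [-26.1  27. ] [4.000e-03 1.039e+01]
tcp local -1.7049854145924344 -27.91905183917005
shim1 local ((-0.14009666442871094, -7.43383264541626), (44.49349594116211, 11.786042213439941), 0.09906171262264252)
```

Request:
servo_tool([
  [[0.003,0,-0.06,0,0,0,1],[0.003,0,-0.14,0,0,0,1],[0.003,0,-0.22,0,0,0,1],[0.003,0,-0.28,0,0,0,1],[0.003,0,-0.3,0,0,0,1],[0.003,0,-0.315,0,0,0,1],[0.003,0,-0.315,0,0,0,1]],
])

```text
clock: 18.85
eef_pos: [577.0, -6.6, 82.9]
eef_rot: [3.141, 0.0, 1.665]
wrist_force: [-0.2, 0.5, -0.4]
finger_gap: 44.6
finger_force: 30.0
```

Request:
servo_tool([
  [[0,0.003,0,0,0,0,1],[-0.001,0.006,0,0,0,0,1],[-0.001,0.008,0,0,0,0,1],[-0.001,0.008,0,0,0,0,1]],
])

```text
clock: 19.25
eef_pos: [576.8, -3.0, 83.6]
eef_rot: [3.14, 0.002, 1.666]
wrist_force: [-0.5, -5.4, 2.5]
finger_gap: 44.7
finger_force: 30.0
```

Request:
servo_tool([
  [[0,0,-0.002,0,0,0,1],[0,0,-0.003,0,0,0,1],[0,0,-0.003,0,0,0,1]],
])

```text
clock: 19.55
eef_pos: [576.8, -3.0, 81.9]
eef_rot: [3.14, 0.001, 1.666]
wrist_force: [0.2, -5.2, 1.1]
finger_gap: 44.5
finger_force: 30.0
```

Request:
servo_tool([
  [[0,0,-0.002,0,0,0,1],[0,0,-0.004,0,0,0,1],[0,0,-0.004,0,0,0,1]],
])

```text
clock: 19.85
eef_pos: [576.9, -3.0, 80.5]
eef_rot: [3.139, 0.001, 1.666]
wrist_force: [-1.2, -4.5, 6.1]
finger_gap: 45.0
finger_force: 30.0
```

Request:
servo_tool([
  [[0,0,0.002,0,0,0,0.8],[0,0,0.002,0,0,0,0.3],[0,0,0.002,0,0,0,0],[0,0,0.002,0,0,0,0],[0,0,0.03,0,0,0,0],[0,0,0.09,0,0,0,0],[0,0,0.18,0,0,0,0],[0,0,0.27,0,0,0,0],[-0.03,0.05,0.27,0,0,-0.017,0],[-0.08,0.14,0.27,0,0,-0.017,0]],
])

```text
clock: 20.85
eef_pos: [537.4, 65.7, 216.1]
eef_rot: [3.138, 0.0, 1.608]
wrist_force: [0.6, 1.6, -0.6]
finger_gap: 94.3
finger_force: 0.0
```

Request:
servo_tool([
  [[-0.04,0.07,0,0,0,0,0],[-0.09,0.15,0,0,0,0,0],[-0.14,0.23,0,0,0,0,0],[-0.18,0.3,0,0,0,0,0],[-0.222,0.359,0,0,0,0,0],[-0.222,0.359,0,0,0,0,0],[-0.222,0.359,0,0,0,0,0],[-0.222,0.359,0,0,0,0,0]],
])

```text
clock: 21.65
eef_pos: [426.4, 245.3, 214.5]
eef_rot: [3.141, -0.0, 1.612]
wrist_force: [0.6, -0.1, 0.9]
finger_gap: 93.9
finger_force: 0.0
```

```bash
python3 - <<'E'
from h import *
s=manip.read_state(); print(s["eef_pos"].round(1),s["eef_rot"].round(4))
W=pts(cam("top"))[150:212,190:295]; P=W[(W[...,2]>95)&(W[...,2]<140)]; print(len(P),cv2.minAreaRect(P[:,:2].astype(np.float32)),np.median(P,0).round(1))
c=cam("wrist"); save(c,"w3.png"); W=pts(c); P=W[(W[...,2]>118)&(W[...,2]<140)&(abs(W[...,0]-426)<45)&(abs(W[...,1]-247)<35)]
print(len(P),cv2.minAreaRect(P[:,:2].astype(np.float32)),np.median(P,0).round(1))
E
```

```text
[426.4 245.3 214.5] [ 3.1410e+00 -1.0000e-04  1.6117e+00]
154 ((575.4835205078125, 8.002398490905762), (43.88396072387695, 24.046178817749023), 7.560296535491943) [575.9   7.2 113.7]
1588 ((425.7123718261719, 246.4088592529297), (53.895870208740234, 30.513240814208984), 1.9036095142364502) [425.7 248.4 131.3]
```

View pics/w3.png

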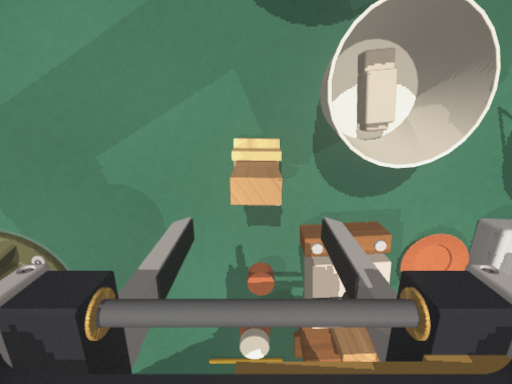

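Offcut lies in the pail (378,95), the two shims form a 24 mm stack, and the wedge block is at (257,187). I'm gripping the wedge.

Request:
servo_tool([
  [[-0.001,0.003,-0.06,0,0,0,0],[-0.001,0.003,-0.14,0,0,0,0],[-0.001,0.003,-0.2,0,0,0,0],[-0.001,0.003,-0.235,0,0,0,0.2],[-0.001,0.003,-0.235,0,0,0,1],[-0.001,0.003,-0.235,0,0,0,1],[-0.001,0.003,-0.235,0,0,0,1],[-0.001,0.003,-0.235,0,0,0,1],[-0.001,0.003,-0.235,0,0,0,1],[-0.001,0.003,-0.235,0,0,0,1]],
], newtons=55)

```text
clock: 22.75
eef_pos: [425.9, 247.5, 97.3]
eef_rot: [3.14, -0.001, 1.612]
wrist_force: [-0.8, 0.2, 7.1]
finger_gap: 53.9
finger_force: 54.9
```

Request:
servo_tool([
  [[0,0,0,0,0,0,1],[0,0,0,0,0,0,1],[0,0,0,0,0,0,1],[0,0,0.02,0,0,0,1],[0,0,0.06,0,0,0,1],[0,0,0.12,0,0,0,1],[0,0,0.2,0,0,0,1],[0,0,0.28,0,0,0,1],[0,0,0.34,0,0,0,1],[0,0,0.34,0,0,0,1]],
])

```text
clock: 23.75
eef_pos: [426.3, 247.8, 271.0]
eef_rot: [3.135, -0.003, 1.612]
wrist_force: [-0.1, 0.6, -1.8]
finger_gap: 53.5
finger_force: 54.9
```

Request:
servo_tool([
  [[0.03,-0.06,0,0,0,0,1],[0.07,-0.13,0,0,0,0.01,1],[0.11,-0.2,0,0,0,0.017,1],[0.16,-0.28,0,0,0,0.017,1],[0.2,-0.36,0,0,0,0.017,1],[0.24,-0.43,0,0,0,0.017,1],[0.28,-0.5,0,0,0,0.017,1],[0.304,-0.54,0,0,0,0.017,1],[0.304,-0.54,0,0,0,0.017,1],[0.304,-0.54,0,0,0,0.017,1]],
])

```text
clock: 24.75
eef_pos: [577.0, -22.6, 265.6]
eef_rot: [-3.14, -0.001, 1.665]
wrist_force: [-0.0, 0.8, -2.6]
finger_gap: 53.8
finger_force: 54.9
```

Request:
servo_tool([
  [[0,0,0,0,0,0,1],[0,0,0,0,0,0,1]],
])

```text
clock: 24.95
eef_pos: [577.1, -21.7, 266.6]
eef_rot: [3.142, -0.0, 1.667]
wrist_force: [0.5, 0.0, -1.5]
finger_gap: 53.4
finger_force: 54.9
```

```bash
sed -i 's/<18)\]/<22)\]/; s/\[:,1\]>-18)&(G/[:,1]>-32)\&(G/' hand.py; python3 hand.py; python3 - <<'E'
from h import *
save(cam("wrist"),"w4.png")
E
```

```text
[577.1 -21.7 266.6] [ 3.1415e+00 -1.0000e-04  1.6670e+00]
-75 169 [  1.3  13.7 -75.2] [-26.3  26.7] [-8.0000e-03  1.3726e+01]
-60 210 [  1.3  13.7 -60.1] [-26.1  26.6] [-5.0000e-03  1.3731e+01]
-45 241 [  0.3  13.7 -44.7] [-26.1  26.6] [-5.0000e-03  1.3742e+01]
-30 282 [  0.8  13.8 -29.6] [-25.8  26.9] [-7.0000e-03  1.3754e+01]
-15 352 [ -0.   13.8 -14.4] [-25.3  26.5] [-6.0000e-03  1.3757e+01]
0 461 [ 1.1 13.7  0.6] [-29.9  31.7] [-8.0000e-03  1.3463e+01]
tcp local -1.0343773996353778 -42.33939572629621
shim1 local ((0.6199569702148438, -13.673019409179688), (45.21584701538086, 24.15835189819336), 0.2804751694202423)
```

View pics/w4.png

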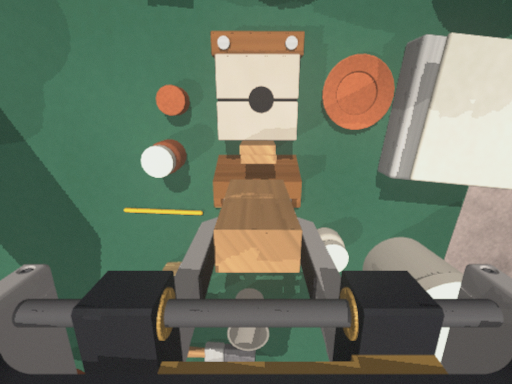

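The wedge is upright with its face 2.9 mm clear of the shim stack (stack top seen at (258,152)). Lowering it in.

Request:
servo_tool([
  [[0.003,0,-0.06,0,0,0,1],[0.003,0,-0.14,0,0,0,1],[0.003,0,-0.2,0,0,0,1],[0.003,0,-0.25,0,0,0,1],[0.003,0,-0.272,0,0,0,1],[0.003,0,-0.275,0,0,0,1],[0.003,0,-0.275,0,0,0,1]],
])

```text
clock: 25.75
eef_pos: [579.4, -22.6, 130.0]
eef_rot: [3.14, 0.0, 1.666]
wrist_force: [-0.9, 0.1, -1.6]
finger_gap: 53.6
finger_force: 54.9
```

Request:
servo_tool([
  [[0,0.002,0,0,0,0,1],[0,0.004,0,0,0,0,1],[0,0.005,0,0,0,0,1],[0,0.005,0,0,0,0,1]],
])

```text
clock: 26.15
eef_pos: [579.0, -20.1, 129.3]
eef_rot: [3.141, 0.0, 1.666]
wrist_force: [0.2, -1.0, -1.6]
finger_gap: 53.8
finger_force: 54.9
```

Request:
servo_tool([
  [[0,0,-0.004,0,0,0,1],[0,0,-0.008,0,0,0,1],[0,0,-0.012,0,0,0,1],[0,0,-0.016,0,0,0,1],[0,0,-0.016,0,0,0,1]],
])

```text
clock: 26.65
eef_pos: [578.8, -20.2, 120.6]
eef_rot: [-3.141, -0.0, 1.666]
wrist_force: [-0.7, 0.3, -0.2]
finger_gap: 53.9
finger_force: 54.9
```

Request:
servo_tool([
  [[0,0,-0.003,0,0,0,1],[0,0,-0.006,0,0,0,1],[0,0,-0.009,0,0,0,1],[0,0,-0.009,0,0,0,1]],
])

```text
clock: 27.05
eef_pos: [579.2, -19.6, 116.7]
eef_rot: [3.141, -0.001, 1.666]
wrist_force: [0.5, 4.9, 1.2]
finger_gap: 53.9
finger_force: 54.9
```

Request:
servo_tool([
  [[0,0,-0.002,0,0,0,1],[0,0,-0.004,0,0,0,1],[0,0,-0.004,0,0,0,1]],
])

```text
clock: 27.35
eef_pos: [579.4, -19.3, 115.3]
eef_rot: [3.14, -0.001, 1.666]
wrist_force: [-0.7, 8.5, 7.4]
finger_gap: 53.9
finger_force: 54.9
```

Request:
servo_tool([
  [[0,0.001,-0.002,0,0,0,1],[0,0.002,-0.003,0,0,0,1],[0,0.002,-0.004,0,0,0,1],[0,0.002,-0.004,0,0,0,1]],
])

```text
clock: 27.75
eef_pos: [579.6, -18.5, 114.1]
eef_rot: [3.139, -0.0, 1.667]
wrist_force: [-4.2, 8.1, 14.8]
finger_gap: 53.8
finger_force: 54.9
```

Request:
servo_tool([
  [[0,0,-0.002,0,0,0,1],[0,0,-0.004,0,0,0,1],[0,0,-0.004,0,0,0,1]],
])

```text
clock: 28.05
eef_pos: [579.8, -18.3, 113.6]
eef_rot: [3.138, -0.0, 1.667]
wrist_force: [-9.3, 9.7, 28.0]
finger_gap: 53.7
finger_force: 55.0
```

Request:
servo_tool([
  [[0,0.001,-0.001,0,0,0,1],[0,0.001,-0.003,0,0,0,1],[0,0.001,-0.003,0,0,0,1],[0,0.001,-0.003,0,0,0,1]],
], newtons=60)

```text
clock: 28.45
eef_pos: [579.9, -18.1, 113.3]
eef_rot: [3.137, 0.001, 1.667]
wrist_force: [-13.7, 7.4, 39.9]
finger_gap: 53.5
finger_force: 60.0
```

```bash
python3 hand.py; python3 - <<'E'
from h import *
s=manip.read_state(); print(s["wrist_force"])
W=pts(cam("wrist")); P=W[(abs(W[...,0]-579)<20)&(W[...,2]>135)&(W[...,2]<165)&(abs(W[...,1]+20)<15)]
print("wedge top z",len(P),np.median(P[:,2]) if len(P) else 0)
c=cam("scene"); cv2.imwrite("pics/s2.png",cv2.resize(c["frame"][150:330,120:350,::-1],None,fx=3.2,fy=3.2,interpolation=3))
E
```

```text
[579.9 -18.1 113.3] [3.1375e+00 5.0000e-04 1.6674e+00]
-75 78 [-35.1  -8.3 -75.6] [-39.7  39.9] [ 6.000e-03 -8.326e+00]
-60 41 [-37.5 -14.2 -61.4] [-39.9  39.8] [ 2.0000e-03 -1.4043e+01]
-45 7 [ 26.6  13.8 -44.3] [25.9 27. ] [ 0.06  12.168]
-30 14 [ 26.2  13.8 -28.4] [24.8 27.2] [5.0000e-03 1.3656e+01]
-15 30 [ 24.8  13.8 -13.4] [-26.2  26.9] [2.0000e-03 1.3692e+01]
0 869 [-0.4 16.8  3. ] [-29.  30.] [-1.0000e-02  1.6881e+01]
tcp local 2.110566418111246 -38.991485420383306
shim1 local ((1.3980064392089844, -15.936662673950195), (73.59764862060547, 30.603506088256836), 0.2458488643169403)
[-14.96921342   8.21700076  40.105909  ]
wedge top z 2846 147.51040351144297
```

View pics/s2.png

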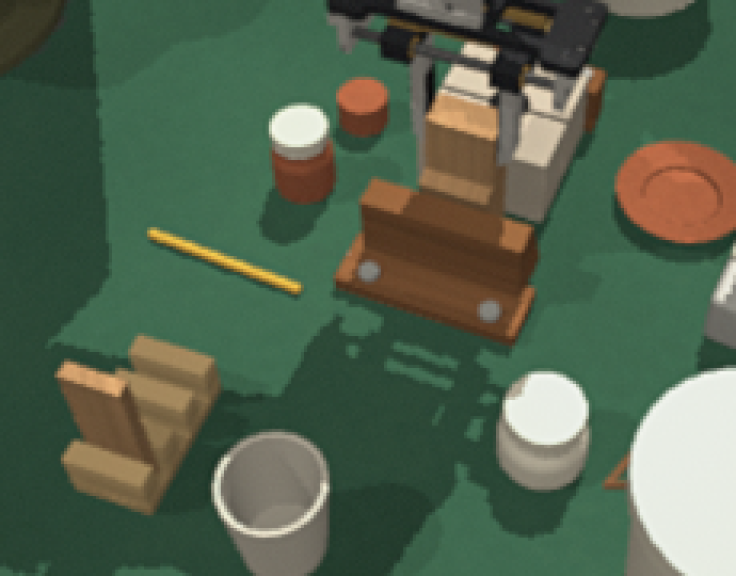

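The picture shows the wedge seated slope to slope on the stop (460,170), one spare shim in the rack (95,420) and the bystanders untouched. The wedge foot is about 26 mm up, held at 40 N without slipping in the grip, so I'm handing in.

```bash
python3 -c "
from cell import manip
print(manip.sign_off())"
```

```text
the job is handed in; nothing more can be done
None
```

The job is handed in at about 29 s: the offcut is in the pail, two shims stand against the mould, the third is still in the rack, and the wedge is jammed tight about 26 mm above the bench, still gripped and pressed down with about 40 N.

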